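# Heat spreader from the parts tray into the jig corner

### The job

In the parts tray, find the heat spreader with the single upright rib, lift it straight up out of its pocket by that rib, and set it down rib-up on the steel jig plate without tipping or dropping it. Bring it flat, square and flush against both fences, right into the jig's corner (either way round), and let go. Leave the tray's other two parts and the screwdriver where they are.

Things in the scene. Friction and masses are not known exactly. Their poses are not given: they have to be found in the camera images.
- spreader: The heat spreader: a bare aluminium plate 60 x 44 x 13 mm (x, y, z) with one upright rib centred on top, 36 mm long (x), 10 mm thick (y), rising 28 mm above the plate, so 41 mm tall in all. About 110 g. Origin: centre of its underside; z up. It lies in one of the tray's three pockets with its plate 2 mm below the tray's rim, so only the rib can be gripped.
- tray: The parts tray, fixed: black plastic block 90 x 194 x 20 mm with a row of three equal pockets 62 x 46 mm and 15 mm deep (floor 5 mm above the bench), centred at y = -60, 0 and +60 mm in its frame, long sides along its x. About 1 mm of play all round a part. Origin: centre of its underside.
- jig: The jig, fixed to the bench: a steel plate 140 x 120 mm (x, y), top 8 mm above the bench, with two darker fences 12 mm wide along its +x and +y edges, making a right-angled corner; the fence tops are 10 mm above the plate. The -x and -y edges are open. Origin: centre of the underside; it is turned by some yaw.
- corner (a point): The inner corner where the jig's two fences meet, at the height of the plate's top; axes as the jig's, the free plate extends 128 mm to its -x and 108 mm to its -y. A spreader pushed home has its centre 30 mm from one fence and 22 mm from the other.
- finplate: Another part in a tray pocket: aluminium plate 60 x 44 mm with seven thin low fins, 13 mm tall in all, below the rim. Origin: centre of its underside. Leave alone.
- bossplate: Another part in a tray pocket: aluminium plate 60 x 44 mm with a low round boss, 14 mm tall in all, below the rim. Origin: centre of its underside. Leave alone.
- screwdriver: A screwdriver with a red handle, 150 mm long, lying on the bench between tray and jig, lengthwise along its x. Leave alone.
Mind the look-alikes: they are no part of the job. What is meant by the jig is not brown, red or turquoise, and is the smaller of those in its own colour.

How it is judged:
On the way:
1. the spreader is lifted clear above its tray pocket, level (height (world z) of spreader above 0.035 m and angle between spreader's own z axis and vertical below 0.25 rad), for 0.1 s.
At the end, for the whole second after the job is handed in: The spreader lies rib-up on the jig plate (within 3 mm in height, tilt under 0.05 rad), parallel to the fences within 0.05 rad, its centre within 2.5 mm along each jig axis of where it touches both fences (either way round), at rest and released (((angle between the x axis of spreader and the x axis of jig, either way round below 0.05 rad and x of spreader in the frame of corner between -0.0325 and -0.0275 m and y of spreader in the frame of corner between -0.0245 and -0.0195 m) or (angle between the x axis of spreader and the y axis of jig, either way round below 0.05 rad and x of spreader in the frame of corner between -0.0245 and -0.0195 m and y of spreader in the frame of corner between -0.0325 and -0.0275 m)) and z of spreader in the frame of corner between -0.003 and 0.003 m and angle between spreader's own z axis and vertical below 0.05 rad and linear speed of spreader below 0.02 m/s and contact force between spreader and the fingers below 0.1 N).
It fails at once if the spreader is tipped more than about 26 degrees (angle between spreader's own z axis and vertical above 0.45 rad).
It fails at once if the spreader is dropped (falls free faster than 0.5 m/s) (contact force between spreader and the fingers below 0.05 N and linear speed of spreader above 0.5 m/s).
It fails at once if another tray part is shifted more than 15 mm or the screwdriver more than 30 mm (distance of any of finplate, bossplate from where it was at the start of the episode above 0.015 m or distance of screwdriver from where it was at the start of the episode above 0.03 m).
It also fails if it takes over 61 s, if anything falls off the work surface, if the arm or the gripper's body presses on something with over 40 N, if the wrist force passes 120 N, or if a joint passes its speed limit or range.

### The arm

A 6-joint arm with a two-finger parallel gripper is mounted at the origin on the work surface. World frame = base frame: x ahead of the robot, y to its left, z up, the work surface at z = 0. Lengths are in m, angles in rad, forces in N, time in s.
With the tool pointing down it reaches from about 0.375 to 0.975 m from the base axis. Payload 3.8 kg.
Tool frame: the origin (TCP) lies at the very end of the fingers, on their centre line; the grasp point (between the pads) lies 19 mm behind it; z points along the fingers, y is the line along which they close (so a half turn about z gives the same grasp; the last joint's range is limited). The gripper opens to 85 mm and grips with 20 to 120 N. Pads are 22 mm wide; open, the fingers measure 114 mm over their backs; the gripper's body (76 mm by 85 mm) begins 54 mm behind the grasp point. The pads swing forward as they close: fully open they stand 13 mm farther back than shut.
Start: joints at [1.152, 0.264, 1.604, -0, 1.274, -0.037], TCP at [0.251, 0.626, 0.231] pointing down, gripper open.
Joint ranges: [-2.63, 2.63], [-0.94, 2.18], [0.31, 2.57], [-1.31, 4.45], [0, 2.66], [-2.55, 2.55]. Speed limits (rad/s): [2.57, 2.57, 3.14, 3.14, 3.14, 3.14].

### API

Orientations are given as a rotation vector (axis times angle).
In Python, from workcell import bot gives the robot as it stands.
- The arm moves only by the shell command python3 -m creep 'ROWS' [FORCE]. ROWS is JSON, a list of rows, each a list of 5 numbers: the shift along the tool's x, y, z in units of 0.05 m (1.0 is 0.05 m), then the turn about the tool's z in units of 0.1 rad (1.0 is 0.1 rad), then the opening, from 0 (shut) to 1 (fully open). In form: [[tx, ty, tz, spin, hand], ...]. A call has 1 to 20 rows; each row shifts and turns the commanded pose from where the row before left it, along the tool's axes as they then stand; what a row does not reach is not made up. A row lasts 1/8 s, in which the tool goes at most 62.5 mm and 10.7 degrees, less where a joint would pass 70% of its speed; a pose out of reach is approached as far as the arm can. A call with a number of a shift or a turn outside -1 to 1 is refused whole. A call with a gripper value outside its range is refused whole. The fingers move at their own pace and stop on an object; FORCE is the grip in N (left out, the last holds). Time passes only in rows, so rows that do not move let the fingers close. It gives the time, the measured TCP pose, the force, the opening and the grip force at its end, in the units of the state.
- bot.read_state(): the state, without advancing time (a new reading comes with each control period).
- bot.read_camera(name): name is "scene" or "top"; returns a dict with "pixels" (420x560x3 uint8, red, green, blue), "vfov" (degrees; the focal length in pixels is half the picture's height over the tangent of half this angle, whatever the lens; pixels are square), "cx", "cy" (the principal point, pixels), "dist_coeffs" ([k1, k2, p1, p2, k3] as OpenCV has them; the pictures are not rectified), "world_to_cam" (4x4, takes a point from world to camera coordinates). Camera axes: x right, y down, z forward; pixel columns grow to the right and rows downward; lengths in m; the calibration is good to about 2 mm. A picture is of the moment at which its call begins. There is no depth.
- bot.finish_job(): hands the job in; it is judged then, once.
Trained networks look in a picture, given as the dict that the camera call returned (one of the last four; its "shot" number tells which), for a name from the list of things; names that differ only in an ending like _2 or _b are one class to them, and where a whole thing is asked for, a point or a joint stands for the part that bears it (a point fixed in the world has none). Each returns a list of dicts, best first, with "score" (0 to 1); they miss things now and then, are a little off and sometimes report something else, mostly with a low value. They report only what shows in the picture. A call takes as long as a camera call. They do not tell look-alikes from the thing itself.
- bot.look_for(target, picture): "bbox" ([left, top, right, bottom] in pixels, round what is visible of it).
- bot.regions_of(target, picture): "mask" (420x560 bool, what is visible of it) and "bbox" ([left, top, right, bottom] in pixels, round what is visible of it).
The state is a dict: "time": time; "q": joint angles; "joint_vel": joint speeds; "joint_torque": joint torques, N m; "tool_pos": TCP position; "tcp_rot": TCP orientation; "wrist_force": force on the tool from outside, world axes, zero at the start; "torque": the same for the moment, N m; "width": opening from 0.0 (shut) to 1.0 (fully open); "grip_force": force on a finger pad.
Only numpy, scipy, OpenCV 4.12 (cv2) and the standard library are available. Lean on these libraries where they do the work, as an engineer would, in place of code of your own. Each camera call takes 0.05 s, during which the arm holds its last target. There are 200 camera calls.

## Working session

There is one attempt and no reset: what is moved stays moved. The work goes in short steps, Python scripts to look and compute and a shell command to move; the robot and the scene stay as the last step left them, time stands still between calls to the robot, and variables do not carry over. Pictures are saved under pics/ and viewed, at most 10 in all, crops included, and the job is handed in when it is done.

```bash
mkdir -p pics; ls
cat > h.py <<'E'
from workcell import bot
import numpy as np, cv2
def K(c):
    h,w=c["pixels"].shape[:2]; f=h/2/np.tan(np.radians(c["vfov"])/2)
    return np.array([[f,0,c["cx"]],[0,f,c["cy"]],[0,0,1.]])
def ray(c,uv):
    p=cv2.undistortPoints(np.array(uv,float).reshape(-1,1,2),K(c),np.array(c["dist_coeffs"],float)).reshape(-1,2)
    T=np.array(c["world_to_cam"]);R=T[:3,:3];o=-R.T@T[:3,3]
    return o,np.c_[p,np.ones(len(p))]@R
def atz(c,uv,z):
    o,d=ray(c,uv); return o+d*((z-o[2])/d[:,2])[:,None]
def proj(c,P):
    T=np.array(c["world_to_cam"])
    return cv2.projectPoints(np.array(P,float).reshape(-1,3),cv2.Rodrigues(T[:3,:3])[0],T[:3,3],K(c),np.array(c["dist_coeffs"],float))[0].reshape(-1,2)
def save(c,n): cv2.imwrite("pics/"+n,c["pixels"][:,:,::-1])
def tri(c1,u1,c2,u2):
    out=[]
    for a,b in zip(u1,u2):
        o1,d1=ray(c1,[a]);o2,d2=ray(c2,[b]);d1=d1[0];d2=d2[0]
        s=np.linalg.lstsq(np.c_[d1,-d2],o2-o1,rcond=None)[0]
        out.append(((o1+s[0]*d1)+(o2+s[1]*d2))/2)
    return np.array(out)
E
python3 - <<'E'
from h import *
for n in("top","scene"):
    c=bot.read_camera(n);save(c,n+"0.png")
    print(n,c["vfov"],c["dist_coeffs"],np.linalg.inv(c["world_to_cam"])[:3,3].round(3))
    for t in("spreader","tray","jig","screwdriver","finplate","bossplate"):
        print(t,[(round(r["score"],2),np.round(r["bbox"]).tolist()) for r in bot.look_for(t,c)])
s=bot.read_state();print(s["tool_pos"],s["tcp_rot"],s["time"])
E
```

```text
pics
top 57.12328121715432 [-0.04181554  0.          0.          0.          0.        ] [0.365 0.152 1.058]
spreader [(0.64, [434.0, 177.0, 450.0, 198.0])]
tray []
jig [(0.97, [215.0, 176.0, 274.0, 233.0]), (0.92, [134.0, 107.0, 199.0, 184.0]), (0.88, [234.0, 263.0, 287.0, 320.0]), (0.84, [74.0, 225.0, 130.0, 286.0]), (0.74, [358.0, 227.0, 428.0, 305.0])]
screwdriver [(0.54, [327.0, 182.0, 339.0, 216.0])]
finplate [(0.8, [389.0, 167.0, 410.0, 190.0])]
bossplate [(0.74, [213.0, 170.0, 270.0, 235.0]), (0.7, [412.0, 171.0, 429.0, 198.0])]
scene 45.221041374525385 [-0.02298795  0.          0.          0.          0.        ] [1.014 1.163 1.12 ]
spreader [(0.52, [186.0, 141.0, 201.0, 154.0])]
tray [(0.96, [180.0, 141.0, 214.0, 179.0])]
jig [(0.97, [214.0, 284.0, 297.0, 350.0]), (0.82, [356.0, 299.0, 422.0, 347.0]), (0.78, [248.0, 232.0, 300.0, 263.0]), (0.76, [302.0, 194.0, 362.0, 229.0]), (0.65, [234.0, 138.0, 295.0, 175.0])]
screwdriver [(0.54, [228.0, 190.0, 251.0, 201.0])]
finplate [(0.68, [194.0, 164.0, 210.0, 172.0])]
bossplate [(0.38, [191.0, 158.0, 208.0, 166.0])]
[0.25149457 0.62639677 0.23132832] [-5.96090145e-01 -3.08452105e+00 -5.57266112e-05] 0.7
```

View pics/top0.png

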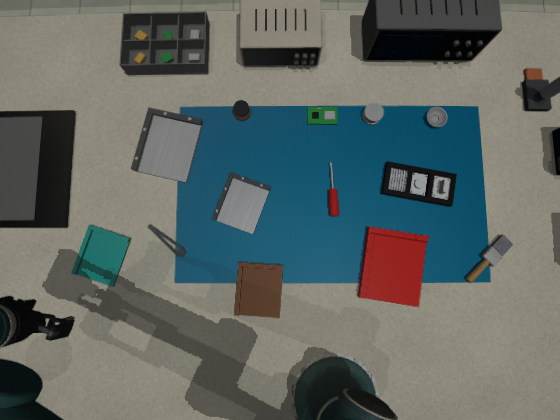

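View pics/scene0.png

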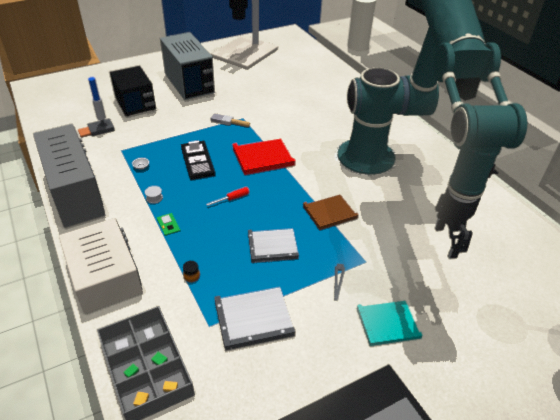

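The top view shows the tray at about (418,184), with the spreader in its right pocket at (442,187). The grey jig is at (242,203). The bigger grey look-alike is at (167,145), and the screwdriver at (333,190). Next I'll enlarge the tray and jig.

Run:
```python
from h import *
a=bot.read_camera("top");b=bot.read_camera("scene")
def crop(c,x,y,w,h): return cv2.resize(c["pixels"][y:y+h,x:x+w],(400,300),interpolation=cv2.INTER_CUBIC)
m=np.vstack([np.hstack([crop(a,378,154,80,60),crop(a,202,170,80,60+0)]),np.hstack([crop(b,160,133,64,48),crop(b,236,220,80,60)])])
cv2.imwrite("pics/m.png",m[:,:,::-1])
```

```text
(no output)
```

View pics/m.png

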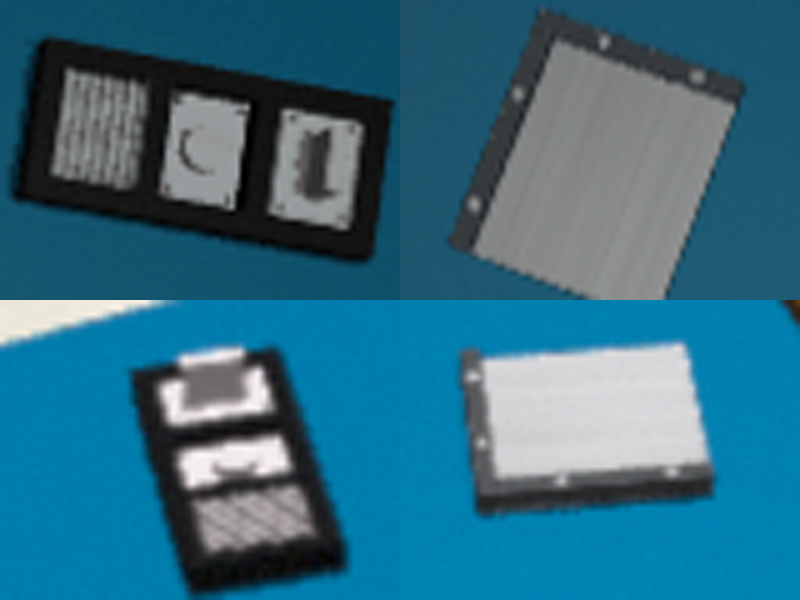

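```bash
cat > fit.py <<'E'
from h import *
from scipy.optimize import least_squares
def hull(c,p,sx,sy,z0,z1):
    x,y,a=p;ca,sa=np.cos(a),np.sin(a)
    P=[(x+ca*i*sx/2-sa*j*sy/2,y+sa*i*sx/2+ca*j*sy/2,z) for i in(-1,1) for j in(-1,1) for z in(z0,z1)]
    return cv2.convexHull(proj(c,P).astype(np.float32))
def nonblue(c,box):
    l,t,r,b=box;im=cv2.resize(c["pixels"][t:b,l:r],None,fx=4,fy=4,interpolation=cv2.INTER_CUBIC).astype(float)
    m=((im[...,2]-im[...,0])<0.5*np.median(im[...,2]-im[...,0])+0).astype(np.uint8) if 0 else None
    d=im[...,2]-im[...,0]; m=(d<0.5*np.percentile(d,90)).astype(np.uint8)
    ct=max(cv2.findContours(m,0,cv2.CHAIN_APPROX_NONE)[0],key=cv2.contourArea)[:,0]
    ct=cv2.convexHull(ct) if 0 else ct
    return (ct+0.5)/4-0.5+[l,t]
def fit(obs,p0,sx,sy,z0,z1):
    def f(p):
        out=[]
        for c,ct in obs:
            h=hull(c,p,sx,sy,z0,z1); out+=[cv2.pointPolygonTest(h,(float(u),float(v)),True) for u,v in ct]
        return np.array(out)
    r=least_squares(f,p0,loss="soft_l1",f_scale=.5,diff_step=1e-3,x_scale=[.01,.01,.05]);return r.x,np.abs(f(r.x)).mean()
E
python3 - <<'E'
from fit import *
a=bot.read_camera("top");b=bot.read_camera("scene")
J={"top":(205,165,285,243),"scene":(238,222,308,270)}
T={"top":(372,152,466,216),"scene":(172,133,224,186)}
for nm,B,z,sx,sy,zt in(("jig",J,(242,203),.14,.12,.018),("tray",T,(418,184),.09,.194,.02)):
    ca,cb=nonblue(a,B["top"]),nonblue(b,B["scene"])
    g=atz(a,[z],.01)[0]; p0=[g[0],g[1],-.38 if nm=="jig" else -.17]
    for o in([(a,ca)],[(b,cb)],[(a,ca),(b,cb)]): 
        p,e=fit(o,p0,sx,sy,0,zt);print(nm,p.round(4),round(e,3))
    c,s=np.cos(p[2]),np.sin(p[2]);R=np.array([[c,-s],[s,c]])
    if nm=="jig": print("corner",R@[.058,.048]+p[:2])
    else: print("spreader",R@[0,-.06]+p[:2])
# rib ends top height: triangulate rib top ends
for c in(a,b):
  for t in("spreader","jig"):
    for r in bot.regions_of(t,c):
      m=r["mask"];ys,xs=np.nonzero(m);print(t,round(r["score"],2),r["bbox"],xs.mean().round(1),ys.mean().round(1))
E
```

```text
jig [ 0.5177  0.2477 -0.3599] 0.13
jig [ 0.5192  0.2504 -0.3616] 0.705
jig [ 0.518   0.2482 -0.3592] 0.435
corner [0.58918021 0.27272565]
tray [ 0.5694 -0.241  -0.1873] 0.223
tray [ 0.5698 -0.2407 -0.1908] 0.269
tray [ 0.5695 -0.2409 -0.1882] 0.244
spreader [ 0.55829404 -0.29987128]
spreader 0.59 [431.4, 176.7, 449.9, 199.7] 440.6 187.4
jig 0.97 [212.7, 174.9, 272.0, 233.5] 241.3 202.5
jig 0.74 [235.8, 262.1, 285.5, 319.0] 258.7 289.4
jig 0.72 [133.6, 106.3, 201.6, 179.1] 166.9 144.7
jig 0.7 [73.9, 224.6, 131.1, 285.8] 100.5 254.7
jig 0.55 [357.7, 225.1, 430.7, 307.4] 392.6 266.2
jig 0.37 [410.3, 170.6, 426.9, 198.0] 418.3 184.3
spreader 0.49 [183.7, 138.4, 203.2, 152.4] 194.1 146.7
jig 0.94 [303.2, 194.3, 360.0, 229.2] 330.2 211.5
jig 0.92 [246.7, 233.9, 298.0, 263.2] 272.2 245.2
jig 0.83 [213.0, 286.2, 297.4, 348.7] 253.6 318.8
jig 0.75 [357.6, 300.1, 423.7, 343.2] 388.2 323.3
jig 0.69 [234.4, 139.3, 293.1, 176.2] 263.0 156.2
```

```bash
cat > go.py <<'E'
from h import *
from scipy.spatial.transform import Rotation as Ro
def go(x,y,z,yaw):  # yaw: desired angle of tool y axis
    s=bot.read_state();R=Ro.from_rotvec(s["tcp_rot"]).as_matrix()
    t=np.arctan2(R[1,1],R[0,1]);d=(yaw-t+np.pi/2)%np.pi-np.pi/2
    v=np.array([x,y,z])-s["tool_pos"];R2=Ro.from_euler("z",d).as_matrix()@R
    print("now",np.round(s["tool_pos"],4),"yaw",round(t,4),"tilt",R[2].round(3),"F",np.round(s["wrist_force"],1),"w",round(s["width"],3),"g",round(s["grip_force"],1),"t",round(s["time"],2))
    print("shift before turn",(R.T@v/.05).round(3),"after turn",(R2.T@v/.05).round(3),"turn",round(-d/.1,3))
E
python3 - <<'E'
from go import *
a=bot.read_camera("top");b=bot.read_camera("scene")
u1,u2=(444.8,187.6),(193.6,142.1)
print("rib top",tri(a,[u1],b,[u2]))
for c in(a,b): print(proj(c,[[.5583,-.2999,.046]]))
go(.558,-.300,.13,np.pi/2-.188)
E
```

```text
rib top [[ 0.55428391 -0.3040412   0.03819506]]
[[444.8897867  184.98702167]]
[[193.28450822 141.41723122]]
now [0.2515 0.6264 0.2313] yaw 1.189 tilt [ 0. -0. -1.] F [-0.1  0.3 -0.4] w 0.997 g 0.0 t 1.2
shift before turn [-12.592 -14.909   2.026] after turn [ -9.485 -17.055   2.026] turn -1.938
```

```bash
python3 -m creep '[[0,0,0,-1,0.6],[-0.2,-0.4,0,-0.94,0.6],[-0.5,-0.9,0,0,0.6],[-0.5,-0.9,0,0,0.6],[-0.5,-0.9,0,0,0.6],[-0.5,-0.9,0,0,0.6],[-0.5,-0.9,0,0,0.6],[-0.5,-0.9,0,0,0.6],[-0.5,-0.9,0,0,0.6],[-0.5,-0.9,0,0,0.6],[-0.5,-0.9,0,0,0.6],[-0.5,-0.9,0,0,0.6],[-0.5,-0.9,0,0,0.6],[-0.5,-0.9,0,0,0.6],[-0.5,-0.9,0,0,0.6],[-0.5,-0.9,0.2,0,0.6],[-0.5,-0.9,0.4,0,0.6],[-0.5,-0.9,0.4,0,0.6],[-0.5,-0.9,0.4,0,0.6],[-0.3,-0.4,0.4,0,0.6]]' 40
python3 - <<'E'
from go import *
go(.558,-.300,.08,np.pi/2-.188)
E
```

```text
time: 3.7
tool_pos: [0.5419, -0.2518, 0.1409]
tcp_rot: [0.298, 3.126, -0.001]
wrist_force: [-0.1, 1.3, 0.2]
width: 0.599
grip_force: 0.0
now [ 0.5419 -0.2518  0.1409] yaw 1.3808 tilt [-0.001 -0.001 -1.   ] F [-0.1  1.3  0.2] w 0.599 g 0.0 t 3.7
shift before turn [-0.497 -0.885  1.218] after turn [-0.495 -0.886  1.218] turn -0.02
```

```bash
python3 -m creep '[[0,0,0,0,0.6],[0,0,0,0,0.6],[0,0,0,0,0.6]]'
python3 - <<'E'
from go import *
go(.5583,-.2999,.08,np.pi/2-.188)
E
```

```text
time: 4.08
tool_pos: [0.5416, -0.2481, 0.1425]
tcp_rot: [0.293, 3.126, -0.001]
wrist_force: [-0.9, 0.1, 0.7]
width: 0.6
grip_force: 0.0
now [ 0.5416 -0.2481  0.1425] yaw 1.3841 tilt [-0.001 -0.    -1.   ] F [-0.9  0.1  0.7] w 0.6 g 0.0 t 4.08
shift before turn [-0.519 -0.955  1.251] after turn [-0.52  -0.954  1.251] turn 0.013
```

```bash
python3 -m creep '[[-0.26,-0.48,0.3,0,0.6],[-0.26,-0.48,0.6,0,0.6],[0,0,0.35,0,0.6],[0,0,0,0,0.6],[0,0,0,0,0.6],[0,0,0,0,0.6]]'
python3 - <<'E'
from go import *
go(.5583,-.2999,.022,np.pi/2-.188)
a=bot.read_camera("top");b=bot.read_camera("scene")
def crop(c,x,y,w,h): return cv2.resize(c["pixels"][y:y+h,x:x+w],(400,300),interpolation=cv2.INTER_CUBIC)
cv2.imwrite("pics/m2.png",np.hstack([crop(a,380,150,88,66),crop(b,160,113,88,66)])[:,:,::-1])
E
```

```text
time: 4.82
tool_pos: [0.5586, -0.3007, 0.0803]
tcp_rot: [0.293, 3.126, -0.001]
wrist_force: [0.0, 0.3, -0.0]
width: 0.599
grip_force: 0.0
now [ 0.5586 -0.3007  0.0803] yaw 1.3837 tilt [-0.002 -0.001 -1.   ] F [ 0.   0.3 -0. ] w 0.599 g 0.0 t 4.83
shift before turn [0.012 0.016 1.167] after turn [0.012 0.016 1.167] turn 0.009
```

View pics/m2.png

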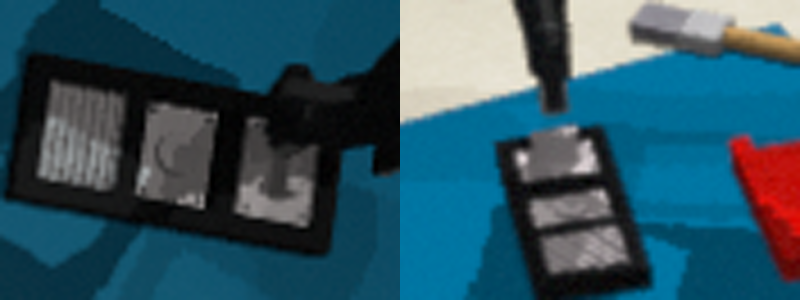

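The gripper is over the rib, at about (552,140) in the scene crop and lined up with it. Descending now.

```bash
python3 -m creep '[[0,0,0.3,0,0.6],[0,0,0.3,0,0.6],[0,0,0.25,0,0.6],[0,0,0.15,0,0.6],[0,0,0.12,0,0.6],[0,0,0,0,0.6],[0,0,0,0,0.6]]'; python3 -m creep '[[0,0,0,0,0.4],[0,0,0,0,0.3],[0,0,0,0,0.2],[0,0,0,0,0.1],[0,0,0,0,0],[0,0,0,0,0],[0,0,0,0,0],[0,0,0,0,0]]' 40
```

```text
time: 5.8
tool_pos: [0.5582, -0.3012, 0.0232]
tcp_rot: [0.294, 3.127, -0.001]
wrist_force: [0.0, 0.4, 0.3]
width: 0.6
grip_force: 0.0
time: 6.8
tool_pos: [0.558, -0.3005, 0.0231]
tcp_rot: [0.295, 3.128, 0.001]
wrist_force: [0.2, 5.6, 4.5]
width: 0.107
grip_force: 40.3
```

```bash
python3 -m creep '[[0,0,0,0,0],[0,0,-0.06,0,0],[0,0,-0.1,0,0],[0,0,-0.15,0,0],[0,0,-0.25,0,0],[0,0,-0.3,0,0],[0,0,-0.3,0,0],[0,0,-0.3,0,0],[0,0,-0.2,0,0],[0,0,0,0,0],[0,0,0,0,0],[0,0,0,0,0]]' 60
python3 - <<'E'
from go import *
c,s=np.cos(-.3592),np.sin(-.3592);R=np.array([[c,-s],[s,c]]);k=np.array([.5892,.2727])
home=k+R@[-.030,-.022];pre=k+R@[-.040,-.032];print("home",home,"pre",pre)
go(*pre,.105,np.pi/2-.3592)
a=bot.read_camera("top");b=bot.read_camera("scene")
def crop(c,x,y,w,h): return cv2.resize(c["pixels"][y:y+h,x:x+w],(400,300),interpolation=cv2.INTER_CUBIC)
cv2.imwrite("pics/m3.png",np.hstack([crop(a,380,150,88,66),crop(b,160,113,88,66)])[:,:,::-1])
E
```

```text
time: 8.3
tool_pos: [0.5572, -0.3006, 0.1048]
tcp_rot: [-0.294, -3.126, -0.001]
wrist_force: [-0.5, -0.6, -1.6]
width: 0.102
grip_force: 60.5
home [0.55338109 0.26264984] pre [0.54050405 0.25680331]
now [ 0.5572 -0.3006  0.1048] yaw 1.3831 tilt [ 0.002  0.001 -1.   ] F [-0.5 -0.6 -1.6] w 0.102 g 60.5 t 8.3
shift before turn [2.4090e+00 1.0889e+01 6.0000e-03] after turn [4.2320e+00 1.0318e+01 9.0000e-03] turn 1.715
```

View pics/m3.png

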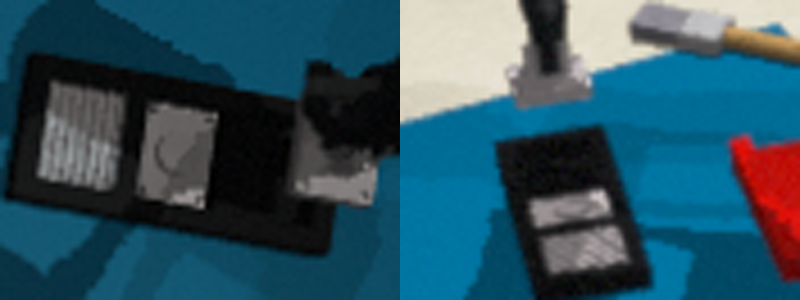

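The spreader is out of its pocket and level, and its neighbours haven't moved. Carrying it to the jig.

```bash
python3 -m creep '[[0.04,0.2,0,0,0],[0.09,0.4,0,0,0],[0.14,0.6,0,0,0],[0.15,0.7,0,0,0],[0.15,0.7,0,0,0],[0.15,0.7,0,0,0],[0.15,0.7,0,0,0],[0.15,0.7,0,0,0],[0.15,0.7,0,0,0],[0.15,0.7,0,0,0],[0.15,0.7,0,0,0],[0.15,0.7,0,0,0],[0.15,0.7,0,0,0],[0.15,0.7,0,0,0],[0.15,0.7,0,0,0],[0.15,0.7,0,0,0],[0.13,0.5,0,0,0],[0.1,0.4,0,0,0],[0.05,0.2,0,0,0],[0.03,0.1,0,0,0]]'; python3 -m creep '[[0,0,0,0.3,0],[0,0,0,0.5,0],[0,0,0,0.5,0],[0,0,0,0.3,0],[0,0,0,0.1,0],[0,0,0,0,0],[0,0,0,0,0],[0,0,0,0,0]]'
python3 - <<'E'
from go import *
go(.5405,.2568,.04,np.pi/2-.3592)
E
```

```text
time: 10.9
tool_pos: [0.5406, 0.2879, 0.1057]
tcp_rot: [-0.294, -3.128, 0.001]
wrist_force: [-0.4, 1.0, -0.7]
width: 0.106
grip_force: 60.5
time: 11.9
tool_pos: [0.5409, 0.2876, 0.1058]
tcp_rot: [0.559, 3.092, -0.0]
wrist_force: [0.4, -0.2, -1.7]
width: 0.102
grip_force: 60.5
now [0.5409 0.2876 0.1058] yaw 1.2132 tilt [-0. -0. -1.] F [ 0.4 -0.2 -1.7] w 0.102 g 60.5 t 11.9
shift before turn [-0.208 -0.579  1.315] after turn [-0.209 -0.579  1.315] turn 0.016
```

```bash
python3 -m creep '[[-0.1,-0.29,0,0,0],[-0.1,-0.29,0.1,0.01,0],[0,0,0.2,0,0],[0,0,0.3,0,0],[0,0,0.3,0,0],[0,0,0.3,0,0],[0,0,0.18,0,0],[0,0,0,0,0],[0,0,0,0,0],[0,0,0,0,0]]'
python3 - <<'E'
from go import *
go(.5405,.2568,.0265,np.pi/2-.3592)
a=bot.read_camera("top");b=bot.read_camera("scene")
def crop(c,x,y,w,h): return cv2.resize(c["pixels"][y:y+h,x:x+w],(400,300),interpolation=cv2.INTER_CUBIC)
cv2.imwrite("pics/m4.png",np.hstack([crop(a,202,170,88,66),crop(b,230,205,88,66)])[:,:,::-1])
E
```

```text
time: 13.15
tool_pos: [0.5408, 0.2572, 0.0376]
tcp_rot: [0.56, 3.09, 0.001]
wrist_force: [0.2, 0.1, -0.9]
width: 0.106
grip_force: 60.5
now [0.5408 0.2572 0.0376] yaw 1.2121 tilt [-0.001  0.001 -1.   ] F [ 0.2  0.1 -0.9] w 0.106 g 60.5 t 13.15
shift before turn [ 0.003 -0.01   0.222] after turn [ 0.003 -0.01   0.222] turn 0.005
```

View pics/m4.png

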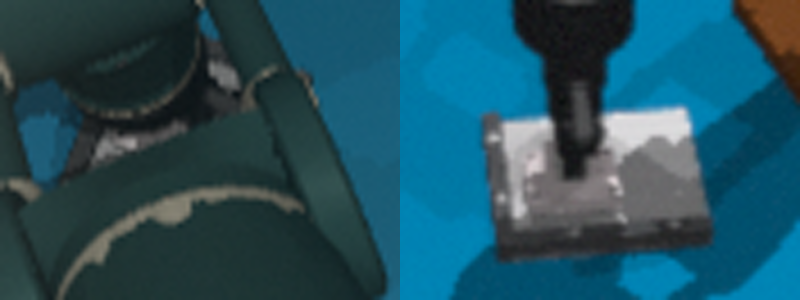

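The spreader hangs just inside the corner, at about (580,190) in the scene crop, and clear of both fences. Lowering it until it touches.

```bash
python3 -m creep '[[0,0,0.06,0,0],[0,0,0.06,0,0],[0,0,0.06,0,0],[0,0,0.03,0,0],[0,0,0,0,0],[0,0,0,0,0]]'; python3 -m creep '[[0,0,0.02,0,0],[0,0,0,0,0],[0,0,0,0,0]]';python3 -m creep '[[0,0,0.02,0,0],[0,0,0,0,0],[0,0,0,0,0]]'
```

```text
time: 14.0
tool_pos: [0.5401, 0.2569, 0.0262]
tcp_rot: [0.561, 3.091, 0.0]
wrist_force: [-0.2, -0.6, -1.1]
width: 0.101
grip_force: 60.6
time: 14.38
tool_pos: [0.5403, 0.257, 0.0261]
tcp_rot: [0.561, 3.091, 0.0]
wrist_force: [-1.7, -0.9, 5.1]
width: 0.099
grip_force: 61.4
time: 14.75
tool_pos: [0.5403, 0.257, 0.0261]
tcp_rot: [0.56, 3.091, 0.0]
wrist_force: [-4.5, -1.5, 11.9]
width: 0.1
grip_force: 62.3
```

```bash
python3 -m creep '[[0,0,-0.02,0,0],[-0.04,0,0,0,0],[-0.04,0,0,0,0],[-0.04,0,0,0,0],[-0.04,0,0,0,0],[0,0,0,0,0],[0,0,0,0,0]]'; python3 -m creep '[[0,0.04,0,0,0],[0,0.04,0,0,0],[0,0.04,0,0,0],[0,0.04,0,0,0],[0,0,0,0,0],[0,0,0,0,0]]'
python3 - <<'E'
from go import *
go(.55338,.26265,.0265,np.pi/2-.3592)
s=bot.read_state();c,w=np.cos(-.3592),np.sin(-.3592);print("F jig",np.array([[c,w],[-w,c]])@s["wrist_force"][:2],s["torque"])
E
```

```text
time: 15.62
tool_pos: [0.5479, 0.2549, 0.0261]
tcp_rot: [0.561, 3.091, 0.002]
wrist_force: [-3.9, 2.1, 5.4]
width: 0.101
grip_force: 61.5
time: 16.38
tool_pos: [0.551, 0.261, 0.0261]
tcp_rot: [0.56, 3.09, -0.001]
wrist_force: [-2.3, -3.3, 6.1]
width: 0.104
grip_force: 61.5
now [0.551  0.261  0.0261] yaw 1.2123 tilt [-0.001 -0.    -1.   ] F [-2.3 -3.3  6.1] w 0.104 g 61.5 t 16.38
shift before turn [-0.033  0.047 -0.008] after turn [-0.033  0.047 -0.008] turn 0.007
F jig [-0.94559062 -3.92819426] [-0.52130633  0.32337193 -0.00232236]
```

```bash
cat > f.py <<'E'
from go import *
s=bot.read_state();c,w=np.cos(-.3592),np.sin(-.3592);R=np.array([[c,w],[-w,c]])
print("   Fjig",(R@s["wrist_force"][:2]).round(1),"pos in corner mm",(R@(s["tool_pos"][:2]-[.5892,.2727])*1e3).round(1),"Tz",np.round(s["torque"][2],3))
E
python3 -m creep '[[0,0.04,0,0,0],[0,0,0,0,0],[0,0,0,0,0]]'>/dev/null; python3 f.py
python3 -m creep '[[0,0.04,0,0,0],[0,0,0,0,0],[0,0,0,0,0]]'>/dev/null; python3 f.py
python3 -m creep '[[-0.04,0,0,0,0],[0,0,0,0,0],[0,0,0,0,0]]'>/dev/null; python3 f.py
python3 -m creep '[[-0.04,0,0,0,0],[0,0,0,0,0],[0,0,0,0,0]]'; python3 f.py
```

```text
Fjig [-0.6 -3.6] pos in corner mm [-31.6 -22.4] Tz 0.033
   Fjig [ 0.7 -7.9] pos in corner mm [-31.6 -21.5] Tz 0.048
   Fjig [-5.8 -6.9] pos in corner mm [-31.5 -21.5] Tz -0.002
time: 17.88
tool_pos: [0.5525, 0.2635, 0.0262]
tcp_rot: [-0.56, -3.085, 0.004]
wrist_force: [-12.4, -1.8, 15.1]
width: 0.103
grip_force: 63.0
   Fjig [-11.   -6.1] pos in corner mm [-31.2 -21.5] Tz 0.007
```

```bash
python3 -m creep '[[0,0.04,0,0,0],[0,0,0,0,0],[0,0,0,0,0]]'>/dev/null; python3 f.py
python3 -m creep '[[0,0.04,0,0,0],[0,0,0,0,0],[0,0,0,0,0]]'>/dev/null; python3 f.py
python3 -m creep '[[-0.04,0,0,0,0],[0,0,0,0,0],[0,0,0,0,0]]'; python3 f.py
```

```text
Fjig [-11.1 -12.1] pos in corner mm [-31.2 -21.5] Tz 0.038
   Fjig [-10.  -18.9] pos in corner mm [-31.2 -21.3] Tz 0.037
time: 19.0
tool_pos: [0.5525, 0.2636, 0.0262]
tcp_rot: [-0.558, -3.079, 0.014]
wrist_force: [-21.1, -11.0, 26.2]
width: 0.104
grip_force: 64.5
   Fjig [-15.9 -17.7] pos in corner mm [-31.2 -21.4] Tz -0.041
```

Position no longer changes in either axis as the push force rises, so the spreader is against both fences. I'll ease off the preload and release.

```bash
python3 -m creep '[[0.04,-0.04,-0.02,0,0],[0.04,-0.04,-0.02,0,0],[0,0,0,0,0],[0,0,0,0,0]]' 20; python3 f.py
python3 -m creep '[[0,0,0,0,0.15],[0,0,0,0,0.2],[0,0,0,0,0.3],[0,0,0,0,0.4],[0,0,0,0,0.5],[0,0,0,0,0.6],[0,0,0,0,0.6],[0,0,0,0,0.6]]'; python3 f.py
```

```text
time: 19.5
tool_pos: [0.5524, 0.2636, 0.0265]
tcp_rot: [-0.56, -3.089, 0.004]
wrist_force: [-4.4, -4.9, 0.7]
width: 0.103
grip_force: 60.8
   Fjig [-2.4 -6.2] pos in corner mm [-31.2 -21.5] Tz -0.03
time: 20.5
tool_pos: [0.5537, 0.2646, 0.0273]
tcp_rot: [0.561, 3.091, 0.0]
wrist_force: [-0.2, -0.2, 0.8]
width: 0.601
grip_force: 0.0
   Fjig [-0.1 -0.3] pos in corner mm [-30.4 -20. ] Tz 0.03
```

Released. Retreating straight up and swinging the arm out of the top camera's view (away from the tray side) to check.

```bash
python3 -m creep '[[0,0,-0.1,0,0.6],[0,0,-0.3,0,0.6],[0,0,-0.5,0,0.6],[0,0,-0.7,0,0.6],[0,0,-0.8,0,0.6],[0,0,-0.8,0,0.6],[0,0.5,-0.4,0,0.6],[0.2,0.8,0,0,0.6],[0.2,0.8,0,0,0.6],[0.2,0.8,0,0,0.6],[0.2,0.8,0,0,0.6],[0.2,0.8,0,0,0.6],[0.2,0.8,0,0,0.6],[0.2,0.4,0,0,0.6],[0,0,0,0,0.6],[0,0,0,0,0.6],[0,0,0,0,0.6]]'
python3 - <<'E'
from go import *
a=bot.read_camera("top");b=bot.read_camera("scene")
def crop(c,x,y,w,h): return cv2.resize(c["pixels"][y:y+h,x:x+w],(400,300),interpolation=cv2.INTER_CUBIC)
cv2.imwrite("pics/m5.png",np.vstack([np.hstack([crop(a,202,170,88,66),crop(b,230,215,72,54)]),np.hstack([crop(a,370,150,100,75),crop(b,160,120,100,75)])])[:,:,::-1])
E
```

```text
time: 22.62
tool_pos: [0.5886, 0.5548, 0.2079]
tcp_rot: [0.562, 3.091, -0.0]
wrist_force: [0.2, 0.1, 0.2]
width: 0.602
grip_force: 0.0
```

View pics/m5.png

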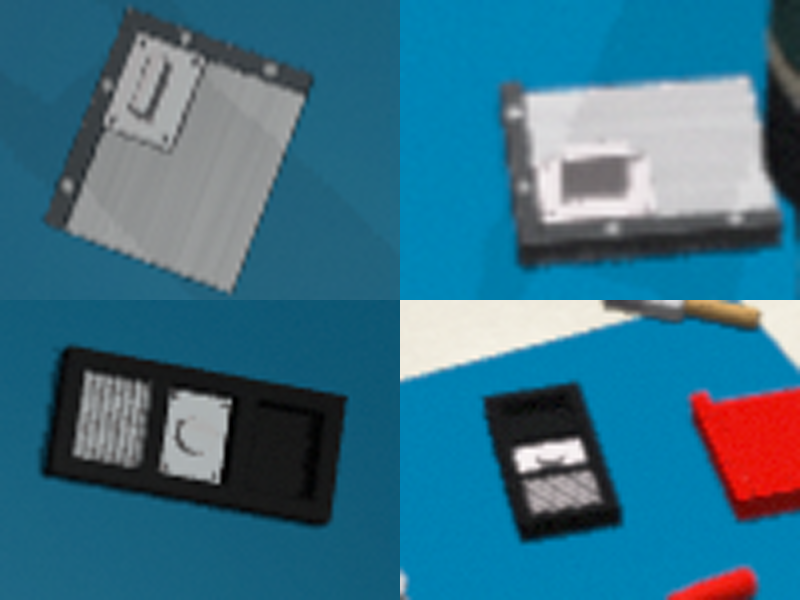

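The spreader stands rib-up in the corner, at about (155,90) in the top crop and square to the fences. The other parts haven't moved. I'll check how flush it is by overlaying the ideal pose.

Run:
```python
from fit import *
a=bot.read_camera("top");b=bot.read_camera("scene");out=[]
for c,B,w in((a,(205,165,285,243),(222,170,40,60)),(b,(238,222,300,270),(242,228,40,60))):
    p,e=fit([(c,nonblue(c,B))],[.518,.248,-.359],.14,.12,0,.018);print(p.round(4),e)
    co,s=np.cos(p[2]),np.sin(p[2]);R=np.array([[co,-s],[s,co]])
    def W(pts,z): return [[*(R@(np.array([.058,.048])+q)+p[:2]),z] for q in pts]
    x,y,ww,hh=w;im=cv2.resize(c["pixels"][y:y+hh,x:x+ww],None,fx=10,fy=10,interpolation=cv2.INTER_CUBIC).copy()
    for pts,z,col in(([(-.06,0),(0,0),(0,-.044),(-.06,-.044)],.021,(255,0,0)),([(0,-.108),(0,0),(-.128,0)],.018,(255,255,0)),([(-.048,-.017),(-.012,-.017),(-.012,-.027),(-.048,-.027)],.049,(0,255,0))):
        q=((proj(c,W(pts,z))-[x,y]+.5)*10-.5).astype(np.int32);cv2.polylines(im,[q],len(pts)==4,col,1)
    out.append(im)
cv2.imwrite("pics/m6.png",np.hstack(out)[:,:,::-1])
```

```text
[ 0.5177  0.2477 -0.3604] 0.12077847247424935
[ 0.5165  0.2517 -0.3841] 1.540071926378304
```

View pics/m6.png

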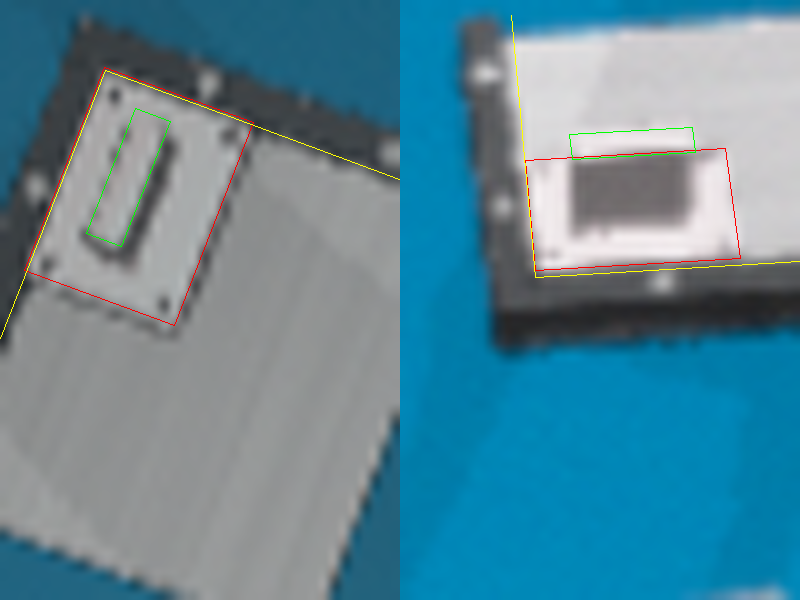

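The overlay of the ideal pose matches the spreader's edges to within about a pixel, so I'm handing in.

```bash
python3 -c "
from workcell import bot
print(bot.finish_job())"
```

```text
the job is handed in; nothing more can be done
None
```

The spreader is released rib-up in the jig's corner, against both fences by push force and camera overlay, with the other parts unmoved in view; I handed the job in at about 23 s of the allowed 61 s, and no verdict came back.

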